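# Stow the sink eyewash after its weekly check

### The job

The swing-down eyewash has been left lowered over the basin after its weekly check, with the dust covers on both spray heads standing open. Flip both covers shut, then push the counterweighted arm up past its balance point so that it stays upright by itself. Push lightly with the fingertips, do not grip or force any part of the eyewash, and leave the bottles, dishes, box and rack standing where they are.

Things in the scene. Friction and masses are not known exactly. Their poses are not given: they have to be found in the camera images.
- pivot (a point): Eyewash hinge, on the deck mount behind the basin, 100 mm above the bench top. It does not move; its x and y axes are level, z up, the hinge runs along its y. Lowered, the arm reaches from here along this point's -x, over the basin, towards the robot. The mount stands anywhere along the deck, turned up to 12 degrees. Its steel fork is 110 mm wide and rises 20 mm above the hinge
- eyewash (a joint): Angle of the eyewash arm, rad: 0 = lowered, level, on its lower stop; positive lifts the free end; 1.57 = upright; 1.6 = on its rear stop. Weight alone holds it: short of its balance point (about 58 degrees up) it falls back, beyond it it goes on by itself, damped, to the rear stop. Pushing up at the free end takes 2 to 4 N. Upright, the spray heads face away from the robot
- cross_tube (a point): Middle of the cross tube that carries the two black spray heads, 150 mm from the hinge. Moves with the arm, axes as the arm's (those of pivot when lowered). Arm and cross tube are steel, 20 mm thick. The heads sit 75 mm to its left and right, 58 mm across, from 14 mm below to 44 mm above this point
- weight (a point): Centre of the counterweight, a dark steel cylinder 44 mm across and 50 mm long on a crank at the hinge: with the arm lowered, 28 mm behind and 59 mm above the hinge. It swings back and down as the arm goes up
- plate_end (a point): Middle of the front edge of the steel push plate at the arm's free end, 215 mm from the hinge. The plate is 80 mm wide, 5 mm thick, in line with the arm, and reaches 55 mm out from the cross tube's near side. Moves with the arm, axes as the arm's. Below it is only the basin (opening x 0.42 to 0.66 m, y -0.29 to 0.31 m, floor 150 mm below the bench top)
- hinge_left (a point): Hinge of the dust cover of the left (+y) spray head, at the top of the head, on its robot side. Moves with the arm, axes as the arm's. The cover is a grey plastic disc 60 mm across, up to 8 mm thick: shut, it lies flat on the head, reaching from here along this point's +x; open, it sticks up from here, about upright or leaning towards the robot
- hinge_right (a point): The same hinge and cover on the right (-y) spray head
- cover_left (a joint): Angle of the left dust cover, rad: 0 = shut flat on its head, 1.57 = standing square to it, 2.0 = as far open as it goes. A stiff little hinge (0.03 N m) keeps it wherever it is left; about 1 N swings it
- cover_right (a joint): Angle of the right dust cover, in the same way
- slide_box: Bystander: a closed black slide box, 100 x 170 x 36 mm, lying left in front of the basin; origin at the centre of its underside. To be left where it stands
- dish: Bystander: an open glass staining dish with slides, 85 x 105 x 70 mm, standing right of the basin; origin at the centre of its underside. To be left where it stands
- basin_dish: Bystander: another such glass dish, 85 x 105 x 70 mm, standing on the floor of the basin (150 mm below the bench top), its top 80 mm below the bench top; origin at the centre of its underside. To be left where it stands
- spray_bottle: Bystander: a white spray bottle, 70 mm across and 205 mm high, standing right of the basin; origin at the centre of its underside. To be left where it stands
- soap: Bystander: a soap pump bottle, 62 mm across and 165 mm high, standing behind the basin; origin at the centre of its underside. To be left where it stands
- reagent: Bystander: a capped reagent bottle, 72 mm across and 150 mm high, standing behind the basin; origin at the centre of its underside. To be left where it stands
- tube_rack: Bystander: a white tube rack, 85 x 160 x 67 mm, standing left of the basin; origin at the centre of its underside. To be left where it stands

How it is judged:
On the way, in this order (a step that is already met when the one before it is completed fails the run):
1. both dust covers are shut (value of joint each of cover_left, cover_right below 0.12 rad and value of joint eyewash below 0.6 rad), for 0.2 s.
2. the arm has been pushed up past its balance point (value of joint eyewash above 1.45 rad), for 0.2 s.
At the end, for the whole second after the job is handed in: The eyewash arm stands upright on its own (83 degrees or more), at rest, and both dust covers are shut (within 7 degrees) (value of joint eyewash above 1.45 rad and velocity of joint eyewash between -0.05 and 0.05 rad/s and value of joint each of cover_left, cover_right below 0.12 rad); the robot touches nothing.
It fails at once if the fingers grip the arm, or press it with more than 35 N, while it is on its way up or raised (contact force between the fingers and eyewash above 35 N and value of joint eyewash above 0.15 rad).
It fails at once if a cover is swung with a grip or a force of more than 35 N (contact force between the fingers and eyewash above 35 N and (value of joint cover_left between 0.2 and 1.4 rad or value of joint cover_right between 0.2 and 1.4 rad)).
It fails at once if any part of the eyewash is pressed with more than 80 N (contact force between the fingers and eyewash above 80 N).
It fails at once if a bottle, dish, box or rack is shifted, lifted or carried more than 25 mm (distance of any of slide_box, dish, basin_dish, spray_bottle, soap, reagent, tube_rack from where it was at the start of the episode above 0.025 m).
It fails at once if a bottle, dish, box or rack is tipped (angle between any of slide_box, dish, basin_dish, spray_bottle, soap, reagent, tube_rack's own z axis and vertical above 0.35 rad).
It also fails if it takes over 72 s, if anything falls off the work surface, if the arm or the gripper's body presses on something with over 40 N, if the wrist force passes 120 N, or if a joint passes its speed limit or range.

### The arm

A 6-joint arm with a two-finger parallel gripper is mounted at the origin on the work surface. World frame = base frame: x ahead of the robot, y to its left, z up, the work surface at z = 0. Lengths are in m, angles in rad, forces in N, time in s.
With the tool pointing down it reaches from about 0.425 to 0.95 m from the base axis. Payload 3.5 kg.
Tool frame: the origin (TCP) lies midway between the tips of the shut fingers; the grasp point (between the pads) lies 19 mm behind it; z points along the fingers, y is the line along which they close (so a half turn about z gives the same grasp; the last joint's range is limited). The gripper opens to 85 mm and grips with 20 to 120 N. Pads are 22 mm wide; open, the fingers measure 114 mm over their backs; the gripper's body (76 mm by 85 mm) begins 54 mm behind the grasp point. The pads swing forward as they close: fully open they stand 13 mm farther back than shut.
Start: joints at [1.108, 0.286, 1.577, -0, 1.279, -0.15], TCP at [0.208, 0.642, 0.231] pointing down, gripper open.
Joint ranges: [-2.77, 2.77], [-0.9, 2.22], [0.21, 2.48], [-1.53, 4.67], [0.24, 2.81], [-2.84, 2.84]. Speed limits (rad/s): [2.79, 2.79, 3.14, 3.14, 3.14, 3.14].

### API

Orientations are given as a unit quaternion [x, y, z, w].
In Python, from plant import ctrl gives the robot as it stands.
- The arm moves only by the tool arm_command, never from a script. Its argument "steps" is one flat list of numbers, 5 for each row, row after row: the opening in per cent of the stroke, from 0 (shut) to 100 (fully open), then the shift along the tool's x, y, z each as a share of 25 mm, from -1 to 1, then the turn about the tool's z as a share of 0.1 rad, from -1 to 1. In form: [grip, tx, ty, tz, spin, grip, tx, ty, tz, spin, ...]. A call has 1 to 8 rows; each row shifts and turns the commanded pose from where the row before left it, along the tool's axes as they then stand; what a row does not reach is not made up. A row lasts 1/12 s, in which the tool goes at most 41.7 mm and 7.16 degrees, less where a joint would pass 70% of its speed; a pose out of reach is approached as far as the arm can. A call with a number of a shift or a turn outside -1 to 1 is refused whole. A call with a gripper value outside its range is refused whole. The fingers move at their own pace and stop on an object; "squeeze" is the grip in N (left out, the last holds). Time passes only in rows, so rows that do not move let the fingers close. It gives the time, the measured TCP pose, the force, the opening and the grip force at its end, in the units of the state.
- ctrl.get_state(): the state, without advancing time (a new reading comes with each control period).
- ctrl.read_camera(name): name is "scene" or "top"; returns the picture (420x560x3 uint8, red, green, blue); there is no depth.
- ctrl.camera_model(name): a dict with "intrinsics" (3x3 intrinsics, pixels), "rvec" (rotation vector, rad) and "tvec" (3), from world to camera coordinates, as OpenCV has them. Camera axes: x right, y down, z forward; pixel columns grow to the right and rows downward; lengths in m; the calibration is good to about 2 mm. A picture is of the moment at which its call begins. camera_model takes no time and is no camera call.
- ctrl.sign_off(): hands the job in; it is judged then, once.
The state is a dict: "time": time; "qpos": joint angles; "dq": joint speeds; "joint_efforts": joint torques, N m; "eef_pos": TCP position; "tcp_rot": TCP orientation; "contact_force": force on the tool from outside, world axes, zero at the start; "wrist_torque": the same for the moment, N m; "opening": opening from 0.0 (shut) to 1.0 (fully open); "finger_force": force on a finger pad.
Only numpy, scipy, OpenCV 4.12 (cv2) and the standard library are available. Lean on these libraries where they do the work, as an engineer would, in place of code of your own. Each camera call takes 0.05 s, during which the arm holds its last target. There are 200 camera calls.

## Working session

There is one attempt and no reset: what is moved stays moved. The work goes in short steps, Python scripts to look and compute and a tool call to move; the robot and the scene stay as the last step left them, time stands still between calls to the robot, and variables do not carry over. Pictures are saved under pics/ and viewed, at most 10 in all, crops included, and the job is handed in when it is done.

Besides the shell and the picture viewer there is one more tool, called as name(argument=value, ...), one argument or row to a line, values as JSON. arm_command: Moves the arm, as the interface text tells. Its arguments: {"type":"object","properties":{"steps":{"type":"array","items":{"type":"number"}},"squeeze":{"type":"number"}},"required":["steps"]}

```bash
ls; mkdir -p pics; cat > h.py <<'E'
from plant import ctrl
import numpy as np, cv2
def cam(n):
    m=ctrl.camera_model(n); K=np.array(m["intrinsics"],float); R=cv2.Rodrigues(np.array(m["rvec"],float))[0]; t=np.array(m["tvec"],float).ravel()
    return K,R,t
def proj(n,P):
    K,R,t=cam(n); p=(np.atleast_2d(P)@R.T+t)@K.T; return p[:,:2]/p[:,2:]
def at_z(n,uv,z):
    K,R,t=cam(n); d=R.T@np.linalg.inv(K)@[uv[0],uv[1],1]; c=-R.T@t; return c+d*(z-c[2])/d[2]
def tri(us,ut):
    P=[]
    for n in("scene","top"):
        K,R,t=cam(n); P.append(K@np.c_[R,t])
    X=cv2.triangulatePoints(P[0],P[1],np.array(us,float).reshape(2,1),np.array(ut,float).reshape(2,1)).ravel(); return X[:3]/X[3]
def snap(n,f,crop=None,s=1):
    im=ctrl.read_camera(n)[:,:,::-1]
    if crop: x0,y0,x1,y1=crop; im=im[y0:y1,x0:x1]
    cv2.imwrite("pics/"+f,cv2.resize(im,None,fx=s,fy=s,interpolation=cv2.INTER_CUBIC))
E
python3 - <<'E'
from h import *
snap("scene","s0.png",s=1.4); snap("top","t0.png",s=1.4)
for n in("scene","top"):
    K,R,t=cam(n); print(n,(-R.T@t).round(3),R[2].round(3),K[0,0])
s=ctrl.get_state();print(s["time"],s["eef_pos"],s["tcp_rot"],s["contact_force"])
E
```

```text
pics
scene [1.086 0.509 1.019] [-0.423 -0.414 -0.806] 475.5688802325941
top [0.391 0.02  0.982] [ 0.186  0.005 -0.983] 390.76142702424715
0.1 [0.2074025  0.64172257 0.23005114] [ 1.55764297e-01  9.87793678e-01 -1.00923619e-03 -3.40330840e-04] [ 0.54513776  0.09028633 -0.27290085]
```

View pics/s0.png

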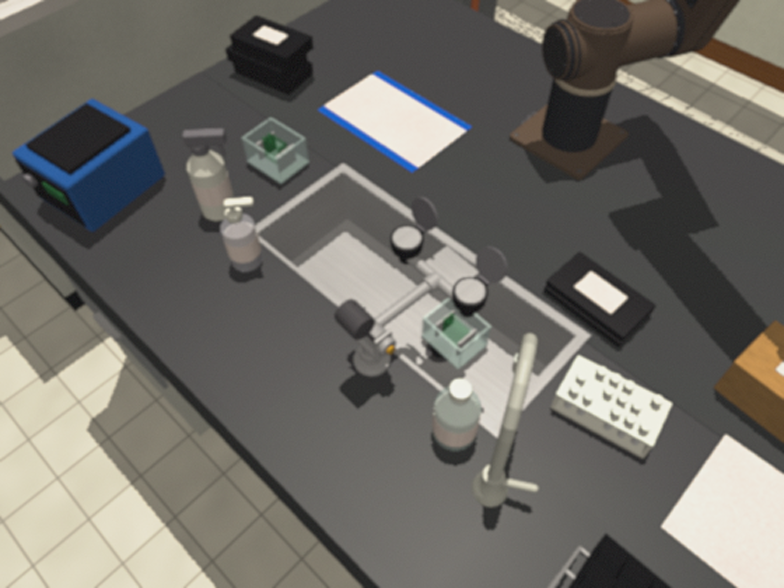

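View pics/t0.png

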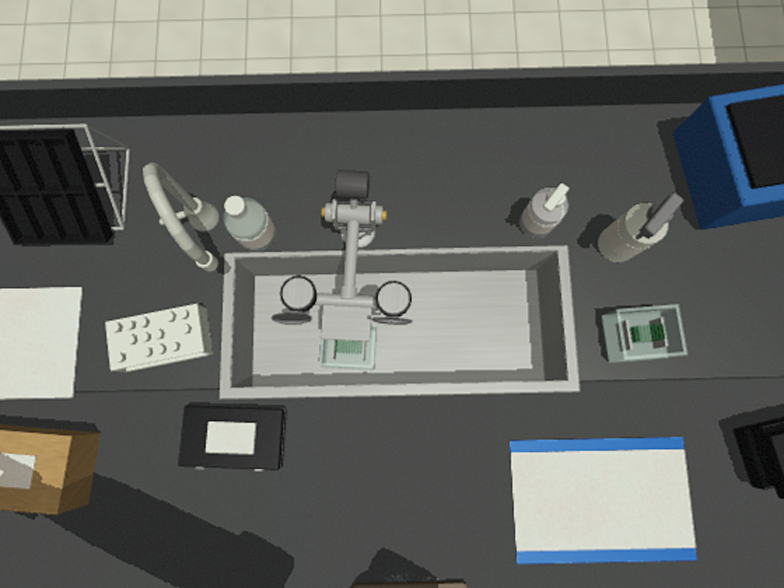

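The two views show the lowered arm, with the heads at (298,294) and (393,298) and the plate edge near (345,338) in the 1.4x top view. Both covers are standing open. The left (+y) head is on the left in the top view. Next I'll fit the mount pose and the cover angles.

```bash
python3 - <<'E'
from h import *
from scipy.optimize import least_squares as ls
A=np.array
L={'hl':(-.15,.075,.044),'hr':(-.15,-.075,.044),'w':(.028,0,.059),'pl':(-.215,.04,.0025),'pr':(-.215,-.04,.0025)}
obs=[("top",'hl',(298,294)),("top",'hr',(393,298)),("top",'w',(352,184)),("top",'pl',(323,338)),("top",'pr',(367,340)),
("scene",'hr',(407,239)),("scene",'hl',(470,292)),("scene",'w',(355,319))]
def T(p,X):
    c,s=np.cos(p[2]),np.sin(p[2]); x,y,z=X; return A([p[0]+c*x-s*y,p[1]+s*x+c*y,.1+z])
f=lambda p:np.concatenate([proj(n,T(p,L[k]))[0]-A(uv)/1.4 for n,k,uv in obs])
r=ls(f,[.7,.05,0]); print(r.x,r.fun.reshape(-1,2).round(1).tolist())
p=r.x
np.save("p.npy",p)
for sg,us,ut in((1,(491,264),(291,318)),(-1,(425,212),(391,321))):
    g=lambda a:np.concatenate([proj(n,T(p,(-.15-.030+.03*np.cos(a[0]),sg*.075,.046+.03*np.sin(a[0]))))[0]-A(uv)/1.4 for n,uv in(("scene",us),("top",ut))])
    q=ls(g,[1.6]); print(sg,q.x,q.fun.round(1), T(p,(-.18,sg*.075,.046)).round(3), tri(A(us)/1.4,A(ut)/1.4).round(3))
print("head", T(p,L['hl']).round(3),T(p,L['hr']).round(3),"plate",T(p,(-.215,0,0)).round(3))
s=ctrl.get_state();print(cv2.Rodrigues(np.array([0,0,0.]))[0][0])
from scipy.spatial.transform import Rotation as R
print(R.from_quat(s["tcp_rot"]).as_matrix().round(3))
# basin dish rim, z=-.08 ; bottles top
for n,uv,z in(("top",(348,350),-.08),("top",(236,205),.15),("top",(345,235),.1)): print(uv,at_z(n,A(uv)/1.4,z).round(3))
E
```

```text
[ 0.70423494  0.08177008 -0.07318303] [[-0.5, -0.7], [0.1, -0.1], [-0.1, 0.2], [-2.1, 0.4], [1.7, 0.8], [-0.5, -0.6], [-0.2, -0.5], [-0.5, 0.8]]
1 [2.07456045] [-0.2  1.2  0.4  0.3] [0.53  0.17  0.146] [0.516 0.171 0.177]
-1 [1.97520324] [-0.3  1.5  0.4  0.5] [0.519 0.02  0.146] [0.508 0.022 0.18 ]
head [0.56  0.168 0.144] [0.549 0.018 0.144] plate [0.49  0.097 0.1  ]
[1. 0. 0.]
[[-0.951  0.308 -0.001]
 [ 0.308  0.951 -0.002]
 [ 0.    -0.002 -1.   ]]
(348, 350) [ 0.49   0.107 -0.08 ]
(236, 205) [0.705 0.267 0.15 ]
(345, 235) [0.667 0.096 0.1  ]
```

arm_command(
  steps=[0, 0, 0, 0, -0.8, 0, 0, 0, 0, -0.8, 0, 0, 0, 0, -0.8, 0, -0.6, -1, 0, 0, 0, -0.6, -1, 0, 0, 0, -0.6, -1, 0, 0, 0, -0.6, -1, 0, 0, 0, -0.6, -1, 0, 0],
)

```text
time: 0.77
eef_pos: [0.2735, 0.5106, 0.2306]
tcp_rot: [0.036, 0.999, -0.001, -0.0]
contact_force: [1.3, 0.5, 0.2]
opening: 0.001
finger_force: 0.0
```

arm_command(
  steps=[0, -0.6, -1, 0, 0, 0, -0.6, -1, 0, 0, 0, -0.6, -1, 0, 0, 0, -0.6, -1, 0, 0, 0, -0.6, -1, 0, 0, 0, -0.6, -1, 0, 0, 0, -0.6, -1, 0, 0, 0, -0.6, -1, 0, 0],
)

```text
time: 1.43
eef_pos: [0.3786, 0.3025, 0.2309]
tcp_rot: [0.036, 0.999, -0.0, -0.0]
contact_force: [0.7, -1.0, 1.1]
opening: 0.0
finger_force: 0.0
```

```bash
cat >> h.py <<'E'
def where():
    from scipy.spatial.transform import Rotation as R
    s=ctrl.get_state(); p=np.load("p.npy"); c,sn=np.cos(p[2]),np.sin(p[2])
    d=np.array(s["eef_pos"])-[p[0],p[1],.1]; M=R.from_quat(s["tcp_rot"]).as_matrix()
    print("t",round(s["time"],2),"arm-frame mm",(1e3*np.array([c*d[0]+sn*d[1],-sn*d[0]+c*d[1],d[2]])).round(1),"yaw err",round(float(np.arctan2(M[1,0],M[0,0])-np.pi-p[2]),3),"F",np.round(s["contact_force"],1),"op",s["opening"])
E
python3 -c "from h import *;where()"
```

```text
t 1.43 arm-frame mm [-340.9  196.3  130.9] yaw err 0.001 F [ 0.7 -1.   1.1] op 7.54255252292103e-05
```

arm_command(
  steps=[0, -0.7, -0.9, 0, 0, 0, -0.7, -0.9, 0, 0, 0, -0.7, -0.9, 0, 0, 0, -0.7, -0.9, 0, 0, 0, -0.7, -0.9, 0, 0, 0, 0, 0, 0, 0, 0, 0, 0, 0, 0],
)

```text
time: 2.02
eef_pos: [0.4578, 0.1844, 0.2308]
tcp_rot: [0.038, 0.999, 0.0, -0.001]
contact_force: [-0.6, 0.2, -0.5]
opening: 0.001
finger_force: 0.0
```

```bash
python3 -c "
from h import *;where();snap('scene','s1.png',(190,80,470,290),2.8)"
```

```text
t 2.02 arm-frame mm [-253.3   84.3  130.8] yaw err -0.002 F [-0.6  0.2 -0.5] op 0.0005026046175124161
```

View pics/s1.png

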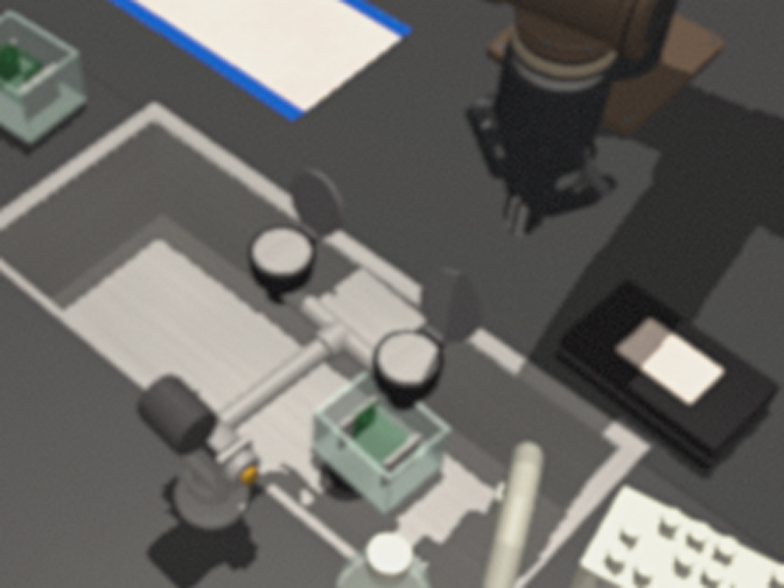

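The picture shows both covers still open, with the shut fingertips at crop pixel (518,225), in front of the left cover. Next I'll lower them and sweep.

arm_command(
  steps=[0, 0, -0.36, 0.75, 0, 0, 0, 0, 0.75, 0, 0, 0, 0, 0.75, 0, 0, -0.5, 0, 0, 0, 0, -0.5, 0, 0, 0, 0, -0.5, 0, 0, 0, 0, -0.5, 0, 0, 0, 0, 0, 0, 0, 0],
)

```text
time: 2.73
eef_pos: [0.5076, 0.1738, 0.1751]
tcp_rot: [0.036, 0.999, 0.0, 0.0]
contact_force: [0.6, -0.5, 0.1]
opening: 0.002
finger_force: 0.0
```

```bash
python3 -c "
from h import *;where()"
```

```text
t 2.73 arm-frame mm [-202.9   77.4   75.1] yaw err 0.002 F [ 0.6 -0.5  0.1] op 0.002091115062933409
```

arm_command(
  steps=[0, -0.4, 0, 0, 0, 0, -0.4, 0, 0, 0, 0, -0.4, 0, 0, 0, 0, -0.4, 0, 0, 0, 0, -0.4, 0, 0, 0, 0, -0.4, 0, 0, 0, 0, 0, 0, 0, 0],
)

```text
time: 3.32
eef_pos: [0.5689, 0.1679, 0.1753]
tcp_rot: [0.037, 0.999, 0.0, 0.001]
contact_force: [-0.4, 0.3, 1.0]
opening: -0.002
finger_force: 0.0
```

```bash
python3 -c "
from h import *;where()"
```

```text
t 3.32 arm-frame mm [-141.3   76.    75.3] yaw err -0.0 F [-0.4  0.3  1. ] op -0.0021988935187849386
```

arm_command(
  steps=[0, 0, 0, 0.24, 0, 0, 0, 0, 0.24, 0, 0, 0, 0, 0.16, 0, 0, 0, 0, 0.12, 0, 0, 0, 0, 0, 0],
)

```text
time: 3.73
eef_pos: [0.5657, 0.1683, 0.1547]
tcp_rot: [0.036, 0.999, -0.0, -0.001]
contact_force: [-0.1, 0.3, -0.1]
opening: 0.004
finger_force: 0.0
```

arm_command(
  steps=[0, 0, 0, 0.06, 0, 0, 0, 0, 0, 0],
)

```text
time: 3.9
eef_pos: [0.5663, 0.1684, 0.1543]
tcp_rot: [0.036, 0.999, -0.0, -0.0]
contact_force: [0.1, -0.4, 0.3]
opening: 0.005
finger_force: 0.0
```

arm_command(
  steps=[0, 0, 0, 0.06, 0, 0, 0, 0, 0, 0],
)

```text
time: 4.07
eef_pos: [0.5667, 0.1684, 0.1535]
tcp_rot: [0.036, 0.999, 0.0, 0.0]
contact_force: [-0.4, -0.2, 0.7]
opening: 0.001
finger_force: 0.3
```

arm_command(
  steps=[0, 0, 0, 0.06, 0, 0, 0, 0, 0, 0],
)

```text
time: 4.23
eef_pos: [0.5668, 0.1685, 0.1532]
tcp_rot: [0.036, 0.999, -0.0, 0.0]
contact_force: [-2.4, -0.0, 6.0]
opening: -0.0
finger_force: 3.2
```

arm_command(
  steps=[0, 0, 0, -0.8, 0, 0, 0, 0, -0.8, 0, 0, 0, 0, -0.8, 0, 0, 0, 0, -0.8, 0, 0, 1, 0, 0, 0, 0, 1, 0, 0, 0, 0, 1, 0, 0, 0, 0, 1, 0, 0, 0],
)

```text
time: 4.9
eef_pos: [0.4658, 0.1756, 0.2314]
tcp_rot: [0.037, 0.999, 0.0, -0.0]
contact_force: [-0.1, -0.6, -0.1]
opening: 0.001
finger_force: 0.0
```

arm_command(
  steps=[0, 0, -1, 0, 0, 0, 0, -1, 0, 0, 0, 0, -1, 0, 0, 0, 0, -1, 0, 0, 0, 0, -1, 0, 0, 0, 0, -1, 0, 0, 0, 0, 0, 0, 0],
)

```text
time: 5.48
eef_pos: [0.4559, 0.0231, 0.2316]
tcp_rot: [0.038, 0.999, -0.001, 0.0]
contact_force: [0.8, 0.0, 0.0]
opening: 0.002
finger_force: 0.0
```

```bash
python3 -c "
from h import *;where();snap('scene','s2.png',(190,80,470,290),2.8)"
```

```text
t 5.48 arm-frame mm [-243.4  -76.7  131.6] yaw err -0.003 F [0.8 0.  0. ] op 0.0017147784973892896
```

View pics/s2.png

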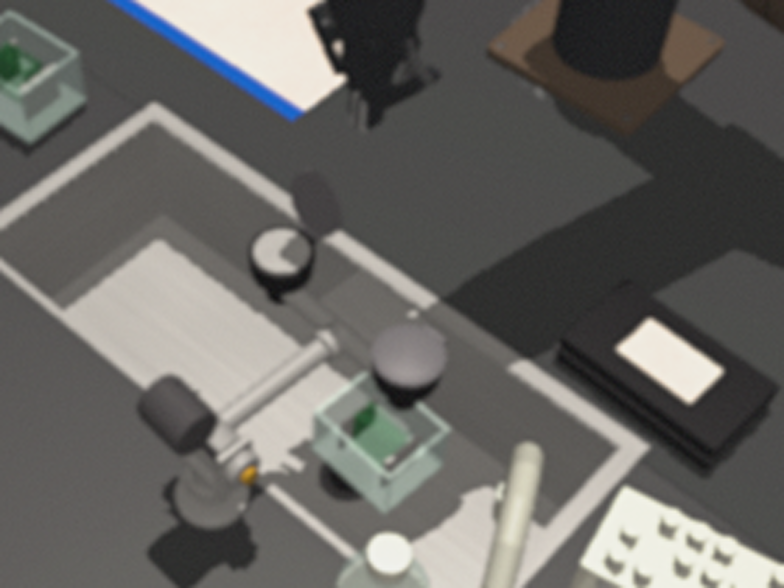

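The left cover is shut flat, covering its head at (408,357). The right cover is still open at (315,203). I'll make the same move on the right.

arm_command(
  steps=[0, 0, 0, 0.75, 0, 0, 0, 0, 0.75, 0, 0, 0, 0, 0.75, 0, 0, -0.4, 0, 0, 0, 0, -0.4, 0, 0, 0, 0, -0.4, 0, 0, 0, 0, -0.4, 0, 0, 0, 0, -0.4, 0, 0, 0],
)

```text
time: 6.2
eef_pos: [0.508, 0.0224, 0.1769]
tcp_rot: [0.036, 0.999, -0.0, 0.001]
contact_force: [0.1, -0.7, 0.7]
opening: -0.003
finger_force: 0.7
```

arm_command(
  steps=[0, -0.4, 0, 0, 0, 0, -0.4, 0, 0, 0, 0, -0.4, 0, 0, 0, 0, -0.4, 0, 0, 0, 0, -0.4, 0, 0, 0, 0, 0, 0, 0, 0],
)

```text
time: 6.7
eef_pos: [0.5578, 0.0184, 0.1756]
tcp_rot: [0.037, 0.999, -0.0, 0.001]
contact_force: [-0.3, -0.3, -0.1]
opening: 0.003
finger_force: 0.0
```

arm_command(
  steps=[0, 0, 0, 0.24, 0, 0, 0, 0, 0.24, 0, 0, 0, 0, 0.16, 0, 0, 0, 0, 0.12, 0, 0, 0, 0, 0.06, 0, 0, 0, 0, 0.06, 0, 0, 0, 0, 0, 0],
)

```text
time: 7.28
eef_pos: [0.5555, 0.0188, 0.1535]
tcp_rot: [0.036, 0.999, 0.0, -0.0]
contact_force: [0.4, 1.0, 1.1]
opening: 0.0
finger_force: 0.2
```

arm_command(
  steps=[0, 0, 0, 0.06, 0, 0, 0, 0, 0, 0],
)

```text
time: 7.45
eef_pos: [0.5557, 0.0188, 0.1532]
tcp_rot: [0.036, 0.999, -0.0, -0.0]
contact_force: [-3.0, 0.5, 6.0]
opening: 0.005
finger_force: 3.2
```

arm_command(
  steps=[0, 0, 0, -0.8, 0, 0, 0, 0, -0.8, 0, 0, 0, 0, -0.8, 0, 0, 0, 0, -0.8, 0, 0, 1, 0, 0, 0, 0, 1, 0, 0, 0, 0, 1, 0, 0, 0, 0, 1, 0, 0, 0],
)

```text
time: 8.12
eef_pos: [0.4549, 0.0261, 0.2315]
tcp_rot: [0.036, 0.999, -0.0, -0.0]
contact_force: [0.1, 0.1, -0.2]
opening: 0.001
finger_force: 0.0
```

arm_command(
  steps=[0, 0.6, 1, 0, 0, 0, 0, 1, 0, 0, 0, 0, 1, 0, 0, 0, 0, 0, 0, 0],
)

```text
time: 8.45
eef_pos: [0.446, 0.1047, 0.2319]
tcp_rot: [0.035, 0.999, 0.001, 0.0]
contact_force: [-0.6, -0.4, 0.2]
opening: -0.003
finger_force: 0.0
```

```bash
python3 -c "
from h import *;where();snap('scene','s3.png',(190,80,470,290),2.8)"
```

```text
t 8.45 arm-frame mm [-259.2    4.   131.9] yaw err 0.003 F [-0.6 -0.4  0.2] op -0.002561253771356531
```

View pics/s3.png

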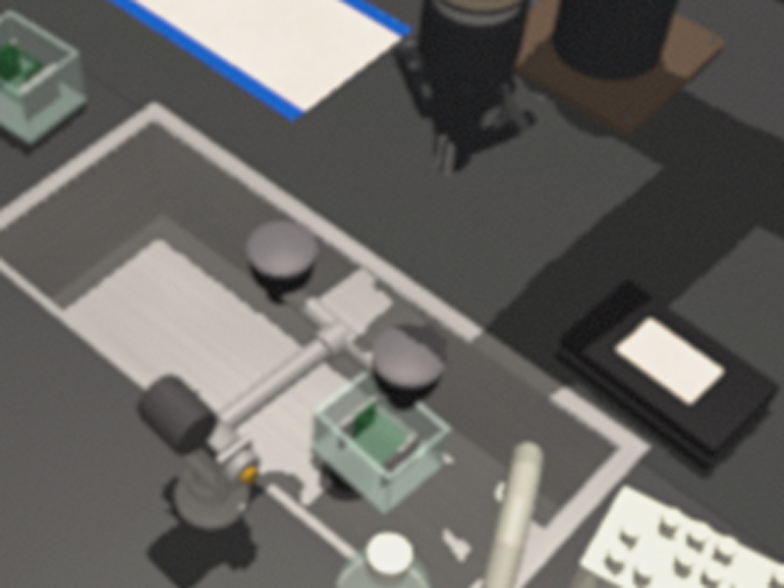

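Both covers are shut, with discs on the heads at (283,250) and (407,357), and the plate is clear at (350,300). I'll lower the fingertips in front of the plate edge.

arm_command(
  steps=[0, 0, -0.16, 0.96, 0, 0, 0, 0, 0.96, 0, 0, 0, 0, 0.96, 0, 0, 0, 0, 0.96, 0, 0, 0, 0, 0.96, 0, 0, 0, 0, 0.96, 0, 0, -0.5, 0, 0, 0, 0, -0.4, 0, 0, 0],
)

```text
time: 9.17
eef_pos: [0.4675, 0.0955, 0.0857]
tcp_rot: [0.037, 0.999, -0.0, -0.002]
contact_force: [-0.1, 0.1, -0.5]
opening: -0.0
finger_force: 0.0
```

arm_command(
  steps=[0, -0.16, 0, 0, 0, 0, 0, 0, 0, 0],
)

```text
time: 9.33
eef_pos: [0.4748, 0.0954, 0.0891]
tcp_rot: [0.037, 0.999, -0.0, 0.001]
contact_force: [-0.7, 0.3, 1.0]
opening: -0.002
finger_force: 0.0
```

arm_command(
  steps=[0, -0.16, 0, 0, 0, 0, 0, 0, 0, 0],
)

```text
time: 9.5
eef_pos: [0.4777, 0.0955, 0.0888]
tcp_rot: [0.036, 0.999, -0.0, 0.001]
contact_force: [-0.3, -0.3, -0.3]
opening: 0.003
finger_force: 0.0
```

```bash
python3 -c "
from h import *;where()"
```

```text
t 9.5 arm-frame mm [-227.    -2.8  -11.2] yaw err 0.0 F [-0.3 -0.3 -0.3] op 0.0034484741631367727
```

arm_command(
  steps=[0, -0.08, 0, 0, 0, 0, 0, 0, 0, 0],
)

```text
time: 9.67
eef_pos: [0.4788, 0.0956, 0.0882]
tcp_rot: [0.036, 0.999, -0.0, 0.0]
contact_force: [-0.4, -0.7, -0.2]
opening: 0.001
finger_force: 0.0
```

arm_command(
  steps=[0, -0.08, 0, 0, 0, 0, 0, 0, 0, 0],
)

```text
time: 9.83
eef_pos: [0.479, 0.0956, 0.0878]
tcp_rot: [0.036, 0.999, -0.0, -0.002]
contact_force: [-4.5, 0.3, 3.9]
opening: -0.003
finger_force: 2.5
```

arm_command(
  steps=[0, -0.08, 0, 0, 0, 0, 0, 0, 0, 0],
)

```text
time: 10.0
eef_pos: [0.479, 0.0956, 0.0875]
tcp_rot: [0.036, 0.999, -0.0, -0.006]
contact_force: [-10.8, 0.1, 8.1]
opening: -0.0
finger_force: 5.3
```

arm_command(
  steps=[0, -0.04, 0, -0.2, 0, 0, -0.03, 0, -0.2, 0, 0, -0.03, 0, -0.2, 0, 0, -0.04, 0, -0.2, 0],
)

```text
time: 10.33
eef_pos: [0.4796, 0.0956, 0.1045]
tcp_rot: [0.036, 0.999, -0.0, -0.009]
contact_force: [-11.2, 1.1, -1.3]
opening: 0.001
finger_force: 5.5
```

```bash
python3 -c "
from h import *;where();snap('scene','s4.png',(190,80,470,290),2.8)"
```

```text
t 10.33 arm-frame mm [-225.1   -2.6    4.5] yaw err 0.001 F [-11.2   1.1  -1.3] op 0.000946806949882837
```

View pics/s4.png

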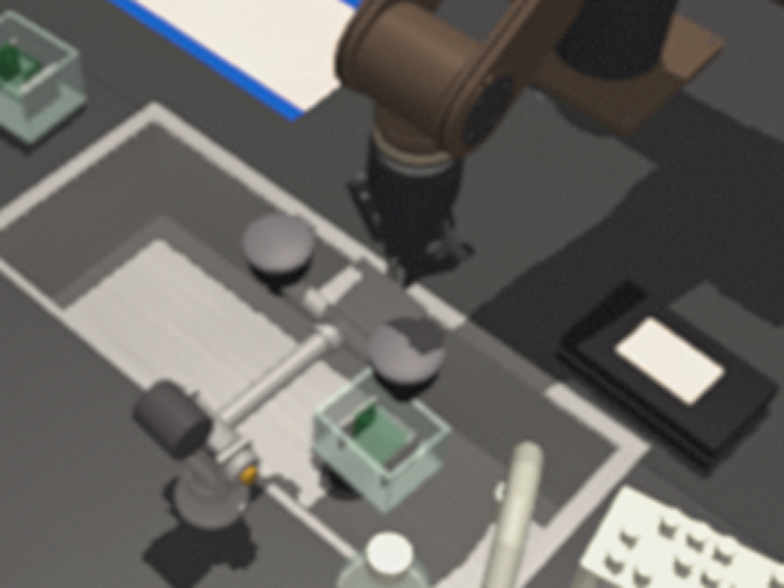

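The weight has swung back a little, from (178,412) to (172,418), so the plate is riding up with the fingertips. I'll keep following the arc.

arm_command(
  steps=[0, -0.04, 0, -0.2, 0, 0, -0.05, 0, -0.2, 0, 0, -0.05, 0, -0.2, 0, 0, -0.06, 0, -0.2, 0],
)

```text
time: 10.72
eef_pos: [0.4819, 0.0954, 0.1234]
tcp_rot: [0.036, 0.999, -0.0, -0.013]
contact_force: [-18.1, 1.1, 0.1]
opening: 0.0
finger_force: 8.8
```

arm_command(
  steps=[0, -0.07, 0, -0.2, 0, 0, -0.07, 0, -0.2, 0, 0, -0.08, 0, -0.2, 0, 0, -0.08, 0, -0.2, 0],
)

```text
time: 11.05
eef_pos: [0.4859, 0.0951, 0.1423]
tcp_rot: [0.036, 0.999, -0.0, -0.018]
contact_force: [-26.3, -0.1, 4.8]
opening: 0.003
finger_force: 13.5
```

```bash
python3 -c "
from h import *;where()"
```

```text
t 11.05 arm-frame mm [-218.8   -2.7   42.3] yaw err 0.002 F [-26.3  -0.1   4.8] op 0.0025411704615929875
```

arm_command(
  steps=[0, 0, 0, -0.2, 0, 0, 0, 0, -0.2, 0, 0, -0.02, 0, -0.2, 0, 0, -0.04, 0, -0.2, 0],
)

```text
time: 11.38
eef_pos: [0.4928, 0.0946, 0.1648]
tcp_rot: [0.036, 0.999, -0.0, -0.01]
contact_force: [-13.9, 0.3, 3.3]
opening: -0.001
finger_force: 6.9
```

```bash
python3 -c "
from h import *;where()"
```

```text
t 11.38 arm-frame mm [-211.8   -2.7   64.8] yaw err 0.001 F [-13.9   0.3   3.3] op -0.001194051755492163
```

arm_command(
  steps=[0, -0.06, 0, -0.2, 0, 0, -0.07, 0, -0.2, 0, 0, -0.08, 0, -0.2, 0, 0, -0.09, 0, -0.2, 0],
)

```text
time: 11.72
eef_pos: [0.5022, 0.0938, 0.1861]
tcp_rot: [0.036, 0.999, -0.0, -0.008]
contact_force: [-12.4, 0.7, 4.4]
opening: 0.001
finger_force: 6.3
```

arm_command(
  steps=[0, -0.1, 0, -0.2, 0, 0, -0.1, 0, -0.2, 0, 0, -0.11, 0, -0.2, 0, 0, -0.12, 0, -0.2, 0],
)

```text
time: 12.05
eef_pos: [0.5143, 0.0929, 0.2072]
tcp_rot: [0.036, 0.999, -0.0, -0.006]
contact_force: [-10.4, 0.0, 3.9]
opening: 0.001
finger_force: 5.3
```

```bash
python3 -c "
from h import *;where()"
```

```text
t 12.05 arm-frame mm [-190.2   -2.8  107.2] yaw err 0.001 F [-10.4   0.    3.9] op 0.0005050639254381188
```

arm_command(
  steps=[0, -0.12, 0, -0.2, 0, 0, -0.14, 0, -0.2, 0, 0, -0.15, 0, -0.2, 0, 0, -0.16, 0, -0.2, 0, 0, -0.17, 0, -0.2, 0, 0, -0.19, 0, -0.2, 0, 0, -0.2, 0, -0.2, 0, 0, -0.21, 0, -0.2, 0],
)

```text
time: 12.72
eef_pos: [0.5506, 0.0903, 0.2488]
tcp_rot: [0.036, 0.999, -0.0, -0.002]
contact_force: [-3.9, -1.4, 3.3]
opening: 0.0
finger_force: 1.9
```

```bash
python3 -c "
from h import *;where();snap('scene','s5.png',(190,80,470,290),2.8)"
```

```text
t 12.72 arm-frame mm [-153.8   -2.7  148.8] yaw err 0.001 F [-3.9 -1.4  3.3] op 0.00016004775409143005
```

View pics/s5.png

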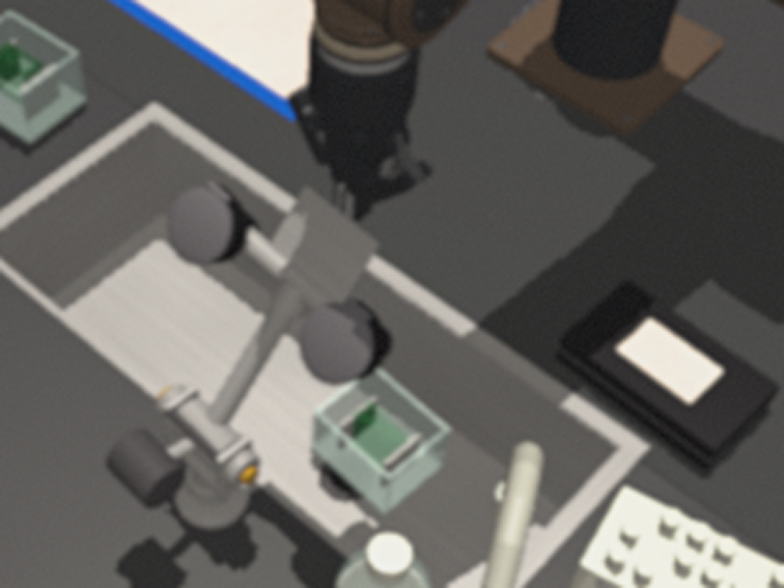

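The arm is about 48° up, with the plate at (325,240), the covers still shut and the weight swinging back.

arm_command(
  steps=[0, -0.22, 0, -0.18, 0, 0, -0.25, 0, -0.18, 0, 0, -0.28, 0, -0.18, 0, 0, -0.3, 0, -0.16, 0, 0, -0.3, 0, -0.15, 0, 0, -0.32, 0, -0.14, 0, 0, -0.35, 0, -0.12, 0, 0, -0.35, 0, -0.1, 0],
)

```text
time: 13.43
eef_pos: [0.612, 0.0858, 0.2782]
tcp_rot: [0.036, 0.999, -0.0, 0.0]
contact_force: [0.8, -0.5, -0.5]
opening: 0.001
finger_force: 0.0
```

arm_command(
  steps=[0, -0.3, 0, -0.05, 0, 0, -0.2, 0, 0, 0, 0, 0, 0, 0, 0, 0, 0, 0, 0, 0],
)

```text
time: 13.77
eef_pos: [0.6233, 0.085, 0.2788]
tcp_rot: [0.036, 0.999, 0.0, -0.001]
contact_force: [-0.1, -0.2, -0.2]
opening: 0.0
finger_force: 0.0
```

arm_command(
  steps=[0, 0.8, 0, 0, 0, 0, 1, 0, 0, 0, 0, 1, 0, 0, 0, 0, 1, 0, 0, 0, 0, 1, 0, 0, 0, 0, 0, 0, 0, 0, 0, 0, 0, 0, 0, 0, 0, 0, 0, 0],
)

```text
time: 14.43
eef_pos: [0.5038, 0.0938, 0.2797]
tcp_rot: [0.036, 0.999, -0.0, 0.001]
contact_force: [0.9, -0.3, -0.3]
opening: -0.001
finger_force: 0.0
```

arm_command(
  steps=[0, 0, 0, 0, 0, 0, 0, 0, 0, 0, 0, 0, 0, 0, 0, 0, 0, 0, 0, 0, 0, 0, 0, 0, 0, 0, 0, 0, 0, 0, 0, 0, 0, 0, 0, 0, 0, 0, 0, 0],
)

```text
time: 15.1
eef_pos: [0.5036, 0.0938, 0.2793]
tcp_rot: [0.036, 0.999, -0.0, -0.0]
contact_force: [-0.1, 0.6, 0.0]
opening: -0.002
finger_force: 0.0
```

```bash
python3 -c "
from h import *;where();snap('scene','s6.png',(190,80,470,290),2.8)"
```

```text
t 15.1 arm-frame mm [-201.    -2.7  179.3] yaw err 0.0 F [-0.1  0.6  0. ] op -0.0022609634722971644
```

View pics/s6.png

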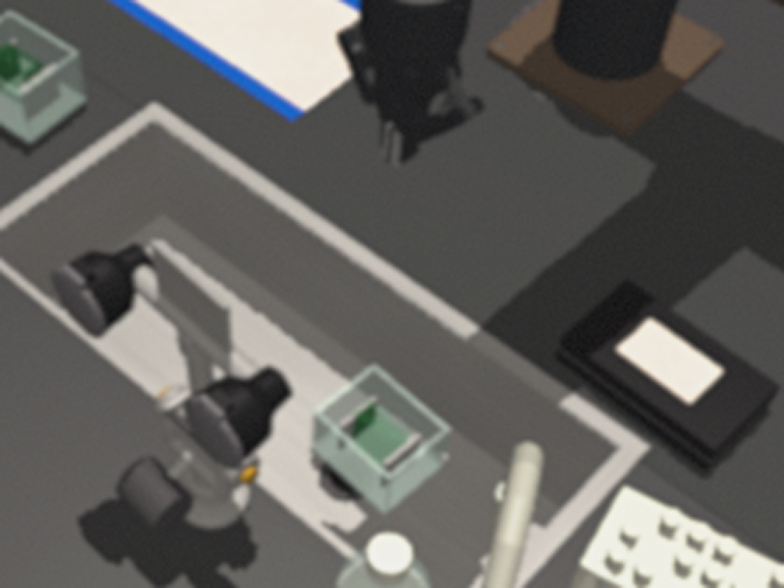

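The arm looks upright, with the plate at (190,290) and both covers shut at (80,297) and (212,422). I'll let it settle and check that it has stopped.

arm_command(
  steps=[0, 0, 0, 0, 0, 0, 0, 0, 0, 0, 0, 0, 0, 0, 0, 0, 0, 0, 0, 0, 0, 0, 0, 0, 0, 0, 0, 0, 0, 0, 0, 0, 0, 0, 0, 0, 0, 0, 0, 0],
)

```text
time: 15.82
eef_pos: [0.5036, 0.0938, 0.2793]
tcp_rot: [0.036, 0.999, 0.0, -0.0]
contact_force: [-0.1, -0.9, 0.2]
opening: -0.002
finger_force: 0.0
```

arm_command(
  steps=[0, 0, 0, 0, 0, 0, 0, 0, 0, 0, 0, 0, 0, 0, 0, 0, 0, 0, 0, 0, 0, 0, 0, 0, 0, 0, 0, 0, 0, 0, 0, 0, 0, 0, 0, 0, 0, 0, 0, 0],
)

```text
time: 16.48
eef_pos: [0.5036, 0.0938, 0.2793]
tcp_rot: [0.036, 0.999, -0.0, -0.0]
contact_force: [0.2, -0.4, -0.7]
opening: 0.005
finger_force: 0.0
```

```bash
python3 -c "
from h import *
snap('scene','s7.png',(190,80,470,290),2.8)
a=cv2.imread('pics/s6.png').astype(int);b=cv2.imread('pics/s7.png').astype(int)
print('diff mean',abs(a-b)[:,:300].mean(),'max',abs(a-b)[:,:300].max())
p=np.load('p.npy');c,s=np.cos(p[2]),np.sin(p[2])
for th in(1.3,1.45,1.6):
  for y in(.04,-.04):
    x,z=-.215*np.cos(th),.215*np.sin(th); print(th,y,((proj('scene',[p[0]+c*x-s*y,p[1]+s*x+c*y,.1+z])[0]-[190,80])*2.8).round())
"
```

```text
diff mean 0.8675018896447468 max 11
1.3 0.04 [297. 265.]
1.3 -0.04 [221. 201.]
1.45 0.04 [264. 284.]
1.45 -0.04 [187. 218.]
1.6 0.04 [228. 308.]
1.6 -0.04 [151. 240.]
```

View pics/s7.png

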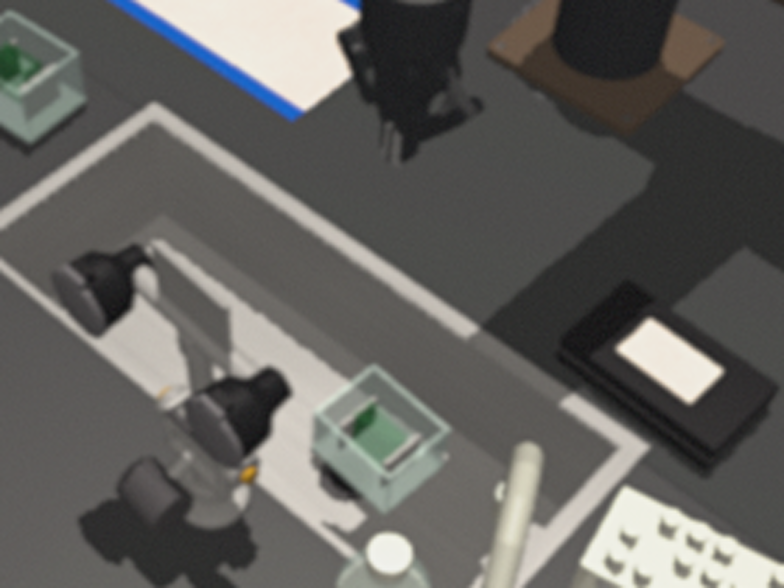

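The picture hasn't changed beyond noise. The plate corners at (228,308) and (152,241) match 1.6 rad, so the arm is at rest on its rear stop with both covers shut.

```bash
python3 -c "
from plant import ctrl
print(ctrl.sign_off())"
```

```text
the job is handed in; nothing more can be done
None
```

Job handed in, result not reported back: both dust covers are shut, the eyewash arm stands at rest on its rear stop (about 1.6 rad), the gripper is clear of it, and no fingertip force reading went above about 27 N.

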